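# Ready the seed sorting board over the catch pan

## Robot

A 6-joint arm with a two-finger parallel gripper is mounted at the origin on the work surface. World frame = base frame: x ahead of the robot, y to its left, z up, the work surface at z = 0. Lengths are in mm, angles in rad, forces in N, time in s.
With the tool pointing down it reaches from about 350 to 975 mm from the base axis. Payload 7.1 kg.
Tool frame: the origin (TCP) lies midway between the tips of the shut fingers; the grasp point (between the pads) lies pinch_z behind it (pinch_z is the distance from the TCP to the grasp point, in mm); z points along the fingers, y is the line along which they close (so a half turn about z gives the same grasp; the last joint's range is limited). The gripper opens to 88 mm and grips with 3 to 60 N. Pads are 20 mm wide; open, the fingers measure 115 mm over their backs; the gripper's body (75 mm by 178 mm) begins 61 mm behind the grasp point.
Start: joints at [1.228, 0.423, 1.63, -0, 1.089, -0.019], TCP at [198.825, 592.514, 222.675] pointing down, gripper open.
Joint ranges: [-3, 3], [-0.9, 2.11], [0.09, 2.58], [-1.31, 4.45], [0.11, 2.69], [-2.54, 2.54]. Speed limits (rad/s): [2.39, 2.39, 3.01, 3.14, 3.14, 3.14].

## Interface

Orientations are given as a rotation vector (axis times angle).
In Python, from workcell import get_obs, get_image, close_job, pinch_z gives the robot as it stands.
- The arm moves only by the tool jog_arm, never from a script. Its argument "commands" is a list of rows, each a list of 3 entries, a list of its own where there are three numbers: the gripper command: -1 is shut, 1 is fully open, values between are in proportion, then the shift along the tool's x, y, z as a fraction of full scale, then the turn, a rotation vector about the tool's x, y, z as a fraction of full scale. In form: [[gripper, [tx, ty, tz], [rx, ry, rz]], ...]. A call has 1 to 10 rows; each row shifts and turns the commanded pose from where the row before left it, along the tool's axes as they then stand; what a row does not reach is not made up. Full scale, the value 1, is 0.1 m for a shift and 45 degrees for a turn. A row lasts 1/10 s, in which the tool goes at most 50 mm and 8.59 degrees, less where a joint would pass 70% of its speed; a pose out of reach is approached as far as the arm can. A call with a number of a shift or a turn outside -1 to 1 is refused whole. A call with a gripper value outside its range is refused whole. The fingers move at their own pace and stop on an object; the grip force is fixed at half the most. Time passes only in rows, so rows that do not move let the fingers close. It gives the time, the measured TCP pose, the force, the opening and the grip force at its end, in the units of the state.
- get_obs(): the state, without advancing time (a new reading comes with each control period).
- get_image(name): name is "side" or "top" or "wrist"; returns a dict with "image" (384x512x3 uint8, blue, green, red), "z_map" (384x512 float32, mm along the optical axis (not along the pixel's ray), 0 where there is no reading), "intrinsics" (3x3 intrinsics, pixels), "eye" and "orientation" of the camera in the world; the wrist camera has in their place "mount" (4x4, takes a point from camera to tool coordinates, whose origin is the TCP and whose axes are the flange's). Camera axes: x right, y down, z forward; pixel columns grow to the right and rows downward; lengths in mm; the calibration is good to about 2 mm. A picture is of the moment at which its call begins: read the wrist's pose just before it.
- close_job(): hands the job in; it is judged then, once.
The state is a dict: "t": time; "qpos": joint angles; "qvel": joint speeds; "joint_torque": joint torques, N m; "ee_pos": TCP position; "orientation": TCP orientation; "ft_force": force on the tool from outside, world axes, zero at the start; "moment": the same for the moment, N m; "width": finger opening in mm; "grasp_force": force on a finger pad.
Only numpy, scipy, OpenCV 4.12 (cv2) and the standard library are available. Lean on these libraries where they do the work, as an engineer would, in place of code of your own. Each camera call takes 0.05 s, during which the arm holds its last target. There are 200 camera calls.

## Task

Put away the flat scraper that lies on the sorting board: slide its blade edgewise under the two lips of the slotted holder, fully home, and let go of it. Then slide the board outward along its stand, over the catch pan and without lifting it off, until the dark line across the board lies right at the stand's outer edge, with the board square to that edge and midway across the stand. Out there it would tip by itself, so keep hold of its rear rib (or keep it pressed down) to keep it level, and finish while still holding it; leave the other things on the bench where they are.

Things in the scene. Friction and masses are not known exactly. Their poses are not given: they have to be found in the camera images.
- stand: Fixed dark wooden box, 220 (x) x 180 (y) x 70 mm high, on the bench. Origin at the centre of its underside; +x points outward (away from the robot, turned by up to about 12 degrees), z up. The board lies on its flat top.
- stand_edge (a point): Middle of the top outer edge of the stand, 70 mm above the bench; axes as the stand's: x outward, y along the edge.
- board: White laminate board lying loose on the stand, 260 (x, outward) x 150 (y) x 10 mm, 0.3 to 0.6 kg, a wooden rib across its rear end. Origin at the centre of its underside. A thin black line crosses it 170 mm from its outer end. At the start it overhangs the outer edge by 15 to 50 mm; with the line at the edge its centre of mass is about 30 mm beyond it: it tips unless held.
- board_mark (a point): Middle of the black line, taken on the underside of the board (level with the stand's top): 40 mm behind the board's origin. Axes as the board's.
- board_rib (a point): Centre of the rear rib: a bar 18 mm thick along the board's x, 90 mm long along its y, rising 40 mm above the board's top face (this point is 20 mm above that face, 25 mm from the board's rear end). Can be gripped across its 18 mm from above. Axes as the board's.
- scraper_grip (a point): Centre of the scraper's wooden handle, half-way up: handle 80 mm long (x), 18 mm wide (y), 26 mm high, underside level with the blade's. 35 mm behind the blade's rear end, 105 mm behind its front edge, 13 mm above the underside. x points towards the blade, z up. Grip it across its 18 mm.
- scraper: Flat scraper, about 0.14 kg: wooden handle and, ahead of it (+x), a steel blade 70 mm long, 64 mm wide, 4 mm thick. Origin on the underside where handle and blade meet; centre of mass just inside the blade. At the start it lies flat on the board, across the line.
- scraper_tip (a point): Middle of the blade's front edge, 2 mm above the underside; axes as the scraper's.
- holder: Fixed slotted wooden holder, 84 (x) x 100 (y) x 58 mm high, on the left or right of the stand. Origin at the centre of its underside. Its slot is open on the -x face (towards the robot, turned by up to about 17 degrees); the blade goes in level, moving along +x.
- holder_mouth (a point): Mouth of the slot: middle of its floor at the -x face, 40 mm above the bench. x points into the slot. The slot is 76 mm wide, 12 mm high and 74 mm deep to its back wall; two metal lips (6 mm thick, top 58 mm above the bench) cover its sides, with a 40 mm wide gap between them open from above. With the blade home the handle stays outside the mouth.
- pan: Fixed shallow aluminium catch pan, 170 x 200 x 30 mm high, on the bench just beyond the stand's outer edge, where the board will hang over it. Origin at the centre of its underside.
- balance: Fixed white bench balance, 180 x 130 x 52 mm, on the other side of the stand from the holder.
- jar: Bystander, to be left alone: closed amber glass jar, 64 mm across, 85 mm tall. Origin at the centre of its underside.
- funnel: Bystander, to be left alone: steel funnel standing mouth down, 96 mm across, 85 mm tall. Origin at the centre of its underside.
- cup: Bystander, to be left alone: small steel mug, 64 mm across, 75 mm tall. Origin at the centre of its underside.
- forceps: Bystander, to be left alone: steel forceps lying flat, 125 mm long, 5 mm high. Origin at the centre of its underside.
- weight: Bystander, to be left alone: brass weight, 24 mm across, 34 mm tall. Origin at the centre of its underside.
Things that resemble listed ones, but are neither listed nor needed, are in the scene too. Of the things that look like the scraper, the larger one is meant.

How it is judged:
By the outcome, as a careful person would: the job done as asked, in the order asked, and still so for the second after the job is handed in, while the arm keeps its last pose, push and grip.
It also fails if it takes over 54 s, if anything falls off the work surface, if the arm or the gripper's body presses on something with over 40 N, if the wrist force passes 120 N, or if a joint passes its speed limit or range.

## Working session

There is one attempt and no reset: what is moved stays moved. The work goes in short steps, Python scripts to look and compute and a tool call to move; the robot and the scene stay as the last step left them, time stands still between calls to the robot, and variables do not carry over. Pictures are saved under pics/ and viewed, at most 10 in all, crops included, and the job is handed in when it is done.

Besides the shell and the picture viewer there is one more tool, called after "Call:" as name(argument=value, ...) on one line, values as JSON. jog_arm: Moves the arm, as the interface text tells. Its arguments: {"type":"object","properties":{"commands":{"type":"array","items":{"type":"array"}}},"required":["commands"]}

```bash
mkdir -p pics; ls; cat > h.py <<'E'
import numpy as np,cv2
from scipy.spatial.transform import Rotation as R
from workcell import get_obs,get_image,close_job,pinch_z
def rot(o):
    o=np.array(o,float)
    return o if o.shape==(3,3) else R.from_rotvec(o).as_matrix()
def cam(name):
    ob=get_obs(); im=get_image(name)
    if name=='wrist':
        T=np.eye(4);T[:3,:3]=rot(ob['orientation']);T[:3,3]=ob['ee_pos'];M=T@np.array(im['mount'])
        im['Rw'],im['c']=M[:3,:3],M[:3,3]
    else: im['Rw'],im['c']=rot(im['orientation']),np.array(im['eye'])
    return im
def ray(im,uv,z):
    uv=np.atleast_2d(np.array(uv,float));K=np.array(im['intrinsics'])
    d=np.c_[uv,np.ones(len(uv))]@np.linalg.inv(K).T@im['Rw'].T
    return im['c']+d*((z-im['c'][2])/d[:,2])[:,None]
def cloud(im):
    v,u=np.mgrid[0:384,0:512];K=np.array(im['intrinsics'])
    d=np.stack([u,v,np.ones_like(u)],-1)@np.linalg.inv(K).T*im['z_map'][...,None]
    return d@im['Rw'].T+im['c']
def proj(im,p):
    p=np.atleast_2d(p);q=(p-im['c'])@im['Rw']@np.array(im['intrinsics']).T
    return q[:,:2]/q[:,2:]
E
python3 - <<'E'
from h import *
print(pinch_z if not callable(pinch_z) else pinch_z()); o=get_obs(); print(o['ee_pos'],o['orientation'],o['width'],o['t'])
a=cam('top');b=cam('side')
for n,i in (('top',a),('side',b)):
    print(n,i['c'],i['Rw'].round(3).tolist(),np.array(i['intrinsics']).tolist())
    cv2.imwrite(f'pics/{n}0.png',i['image'])
E
```

```text
pics
18.700000000000003
[198.66980863 591.99594312 221.90947948] [-5.06390548e-01 -3.10026551e+00  2.35368431e-03] 87.90770597724206 0.0
top [ 425.8836852    -5.27530255 1491.30488913] [[0.029, -0.994, 0.101], [-1.0, -0.028, 0.013], [-0.01, -0.102, -0.995]] [[461.36206086660155, 0.0, 254.05641009674218], [0.0, 461.36206086660155, 197.669601429678], [0.0, 0.0, 1.0]]
side [ 173.569376   -821.33836025  795.3029688 ] [[0.895, -0.29, 0.338], [-0.445, -0.546, 0.71], [-0.021, -0.786, -0.618]] [[374.86813487378726, 0.0, 261.80326025905214], [0.0, 374.86813487378726, 191.83638614755517], [0.0, 0.0, 1.0]]
```

View pics/top0.png

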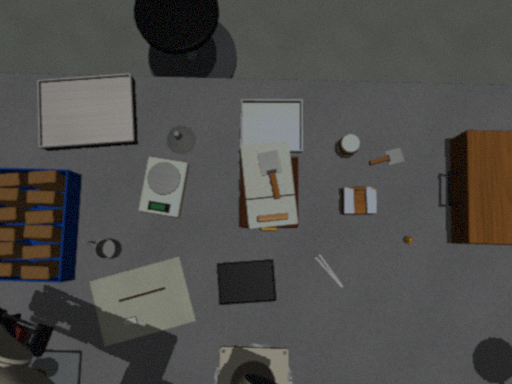

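View pics/side0.png

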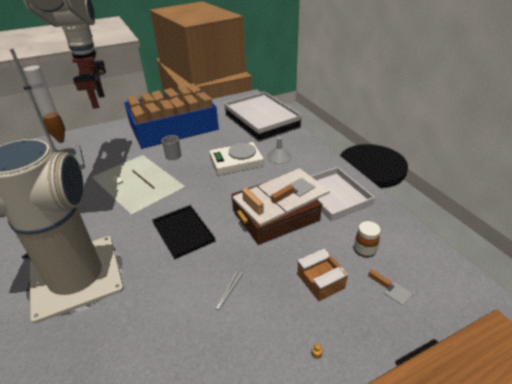

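The top view shows the stand and board around (270,185), with the big scraper on the board at (270,172). The holder, with its two pale lips, is at (360,200). There are two scraper-like things, one on the board at (270,172) and one on the bench at (388,157). The one on the board is larger and lies across the line, so it fits. I'll confirm this in one crop.

```bash
python3 - <<'E'
from h import *
a=cam('top')
c=a['image'][90:240,225:415]
c=cv2.convertScaleAbs(cv2.resize(c,None,fx=4,fy=4,interpolation=cv2.INTER_CUBIC),alpha=1.5)
cv2.imwrite('pics/crop1.png',c)
P=cloud(a)
np.savez('top.npz',P=P,im=a['image'])
for n,(u,v,z) in dict(edgeL=(242,155,80),rib=(272,217,110),line=(271,195,80),sctip=(268,152,84),schandle=(275,185,105),hold=(360,200,58),holdL=(349,200,58),holdR=(371,200,58)).items():
    print(n,ray(a,(u,v),z)[0].round(),P[v,u].round())
E
```

```text
edgeL [702.  54.  80.] [703.  54.  75.]
rib [510. -43. 110.] [509. -43. 120.]
line [579. -39.  80.] [579. -39.  80.]
sctip [713. -26.  84.] [713. -26.  81.]
schandle [608. -50. 105.] [608. -50. 102.]
hold [ 574. -317.   58.] [ 576. -321.   41.]
holdL [ 573. -283.   58.] [ 574. -284.   54.]
holdR [ 575. -351.   58.] [ 575. -351.   58.]
```

View pics/crop1.png

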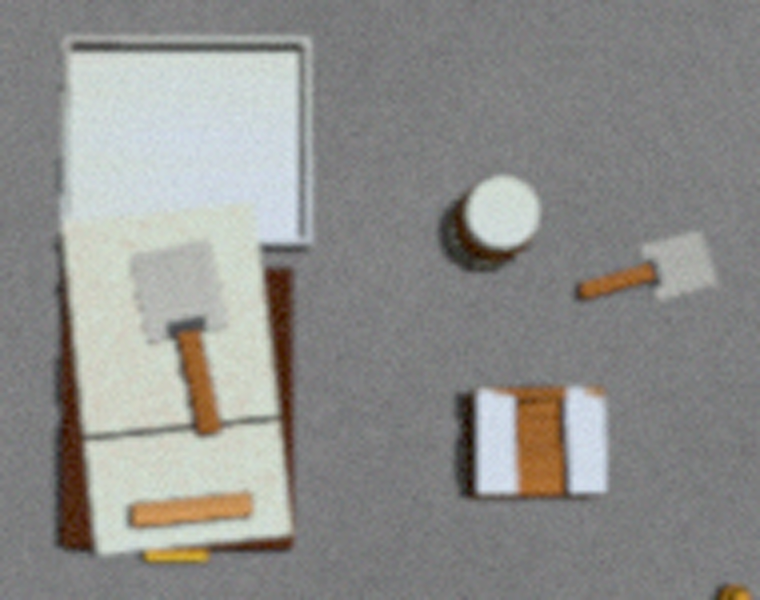

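The crop confirms it. The scraper on the board (handle at crop (195,385), blade at (180,290)) is clearly larger than the bench one at (650,265). The holder is at crop (540,440), with its mouth facing down towards the robot. Now I'll plan the approach.

```bash
cat >> h.py <<'E'
def state():
    o=get_obs();Rt=rot(o['orientation']);return o,Rt,np.array(o['ee_pos'])
def plan(p,a):
    "turn about tool z (deg) to bring tool x to heading a, then shift in the turned tool frame (fractions)"
    o,Rt,e=state(); cur=np.degrees(np.arctan2(Rt[1,0],Rt[0,0])); d=(cur-a+180)%360-180
    T=R.from_euler('zx',[a,180],degrees=True).as_matrix()
    print('heading',cur.round(2),'tilt',Rt[2].round(4),'ee',e.round(1),'turn rz deg',d.round(2),'=frac',(d/45).round(3))
    print('shift now-frame',(Rt.T@(p-e)/100).round(3),'shift turned-frame',(T.T@(p-e)/100).round(3))
E
python3 - <<'E'
from h import *
w=cam('wrist'); print(np.array(w['mount']).round(2).tolist(),np.array(w['intrinsics']).tolist())
plan(np.array([560,-45,300.]),13)
E
```

```text
[[-0.0, -0.95, -0.3, 83.09], [1.0, -0.0, -0.0, -0.72], [0.0, -0.3, 0.95, -162.01], [0.0, 0.0, 0.0, 1.0]] [[342.36743748776837, 0.0, 254.7350991233664], [0.0, 342.36743748776837, 194.69987397324365], [0.0, 0.0, 1.0]]
heading 161.45 tilt [ 0.e+00 -9.e-04 -1.e+00] ee [198.7 592.2 222.2] turn rz deg 148.45 =frac 3.299
shift now-frame [-5.452 -4.892 -0.774] shift turned-frame [ 4.954  5.396 -0.778]
```

Call:
jog_arm(commands=[[1,[-0.39,-0.35,-0.055],[0,0,0]],[1,[-0.39,-0.35,-0.055],[0,0,0]],[1,[-0.39,-0.35,-0.055],[0,0,0]],[1,[-0.39,-0.35,-0.055],[0,0,0]],[1,[-0.39,-0.35,-0.055],[0,0,0]],[1,[-0.39,-0.35,-0.055],[0,0,0]],[1,[-0.39,-0.35,-0.055],[0,0,0]],[1,[-0.39,-0.35,-0.055],[0,0,0]],[1,[-0.39,-0.35,-0.055],[0,0,0]],[1,[-0.39,-0.35,-0.055],[0,0,0]]])

```text
t: 1.2
ee_pos: [444.6, 158.0, 275.3]
orientation: [0.506, 3.1, 0.0]
ft_force: [0.6, 0.4, 0.5]
width: 88.0
grasp_force: 0.0
```

Call:
jog_arm(commands=[[1,[-0.39,-0.35,-0.055],[0,0,0]],[1,[-0.39,-0.35,-0.055],[0,0,0]],[1,[-0.39,-0.35,-0.055],[0,0,0]],[1,[-0.39,-0.35,-0.055],[0,0,0]],[1,[0,0,0],[0,0,0.18]],[1,[0,0,0],[0,0,0.18]],[1,[0,0,0],[0,0,0.18]],[1,[0,0,0],[0,0,0.18]],[1,[0,0,0],[0,0,0.18]],[1,[0,0,0],[0,0,0.18]]])

```text
t: 2.2
ee_pos: [541.9, -13.2, 295.6]
orientation: [-1.745, -2.612, 0.0]
ft_force: [-0.0, -0.0, 0.2]
width: 87.9
grasp_force: 0.0
```

Call:
jog_arm(commands=[[1,[0,0,0],[0,0,0.18]],[1,[0,0,0],[0,0,0.18]],[1,[0,0,0],[0,0,0.18]],[1,[0,0,0],[0,0,0.18]],[1,[0,0,0],[0,0,0.18]],[1,[0,0,0],[0,0,0.18]],[1,[0,0,0],[0,0,0.18]],[1,[0,0,0],[0,0,0.18]],[1,[0,0,0],[0,0,0.18]],[1,[0,0,0],[0,0,0.18]]])

```text
t: 3.2
ee_pos: [541.9, -13.2, 295.6]
orientation: [-3.023, -0.853, 0.001]
ft_force: [-0.0, -0.2, -0.9]
width: 87.6
grasp_force: 0.0
```

```bash
python3 - <<'E'
from h import *
w=cam('wrist'); o,Rt,e=state()
np.savez('w1.npz',image=w['image'],z=w['z_map'],K=w['intrinsics'],Rw=w['Rw'],c=w['c'])
cv2.imwrite('pics/w1.png',cv2.convertScaleAbs(w['image'],alpha=1.4))
print(e,o['t'],proj(w,[[574,-317,58],[608,-50,105],[510,-43,110]]).round())
E
```

```text
[541.93832753 -13.15659895 295.58373622] 3.25 [[466. 259.]
 [318. 134.]
 [262. 209.]]
```

View pics/w1.png

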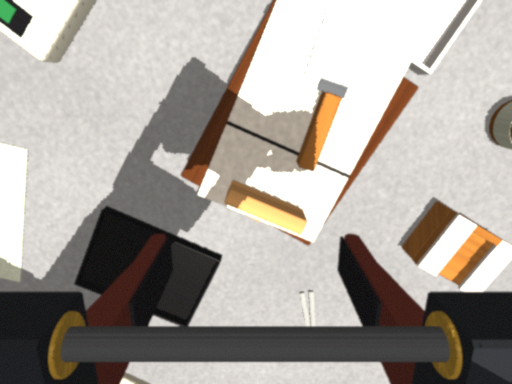

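The wrist view shows the scraper handle at (322,130), the line from (228,123) to (350,177), the rib at (265,207), and part of the holder at (462,248). I'll measure these with minimum-area rectangles on the top faces.

```bash
cat >> h.py <<'E'
def rect(im,mask,z):
    "min-area rectangle of a mask's largest blob, cast to height z: centre, (long,short), heading of long axis"
    n,l,s,_=cv2.connectedComponentsWithStats(mask.astype(np.uint8)); k=1+np.argmax(s[1:,4])
    v,u=np.nonzero(l==k); p=ray(im,np.c_[u,v],z)[:,:2].astype(np.float32)
    c,sz,_=cv2.minAreaRect(p); b=cv2.boxPoints(cv2.minAreaRect(p)); e0,e1=b[1]-b[0],b[2]-b[1]
    L=e0 if np.hypot(*e0)>np.hypot(*e1) else e1
    return np.round(c,1),sorted(np.round(sz,1))[::-1],round(float(np.degrees(np.arctan2(L[1],L[0]))),2),s[k,4]
E
python3 - <<'E'
from h import *
d=np.load('w1.npz');w={'image':d['image'],'z_map':d['z'],'intrinsics':d['K'],'Rw':d['Rw'],'c':d['c']}
hsv=cv2.cvtColor(w['image'],cv2.COLOR_BGR2HSV);H,S,V=[hsv[...,i].astype(int) for i in range(3)]
P=cloud(w);Z=P[...,2]
for u,v in ((322,130),(265,207),(330,90),(290,60),(300,180),(450,250),(462,258),(489,262)):print((u,v),hsv[v,u],P[v,u].round(1))
v,u=np.mgrid[0:384,0:512]
org=(H<25)&(S>90)
hm=org&(abs(P[...,0]-608)<70)&(abs(P[...,1]+50)<60)&(Z>96)
print('handle',rect(w,hm&(P[...,0]>540),106))
print('rib',rect(w,org&(Z>108)&(P[...,0]<550),120))
bl=(Z>70)&(Z<90)&(S<60)
for n,uv in (('line',[(228,123),(350,177)]),):print(n,ray(w,uv,80).round(1))
print('blade/handle junction ferrule',ray(w,(333,88),90).round(1))
E
```

```text
(322, 130) [ 15 180 194] [613.1 -51.3 105.2]
(265, 207) [ 16 142 225] [516.2 -42.9 119. ]
(330, 90) [120   2 107] [651.  -38.8  88.3]
(290, 60) [ 38  13 243] [654.5  11.8  79.4]
(300, 180) [ 30  13 240] [553.4 -68.2  79.5]
(450, 250) [ 17  15 235] [ 573.3 -290.    59.4]
(462, 258) [ 15 180 177] [ 570.6 -328.3   39. ]
(489, 262) [ 15  15 233] [ 586.5 -347.4   56.7]
handle (array([ 492.3, -211.6]), [np.float64(156.8), np.float64(51.5)], 73.35, np.int32(2465))
rib (array([355.7,  31.6]), [np.float64(153.0), np.float64(49.5)], -9.98, np.int32(2620))
line [[ 566.    34.2   80. ]
 [ 586.2 -114.6   80. ]]
blade/handle junction ferrule [[654. -40.  90.]]
```

```bash
python3 - <<'E'
from h import *
d=np.load('w1.npz');w={'image':d['image'],'z_map':d['z'],'intrinsics':d['K'],'Rw':d['Rw'],'c':d['c']}
hsv=cv2.cvtColor(w['image'],cv2.COLOR_BGR2HSV);H,S,V=[hsv[...,i].astype(int) for i in range(3)]
P=cloud(w);Z=P[...,2]
org=(H<25)&(S>70)
print('handle',rect(w,org&(Z>99)&(Z<112)&(P[...,0]>550),106))
print('rib',rect(w,org&(Z>113)&(Z<126)&(P[...,0]<560),120))
bd=(Z>75)&(Z<110)&(P[...,0]>450)&(P[...,0]<800)&(abs(P[...,1])<150)
print('board',rect(w,bd,80))
lips=(Z>50)&(Z<64)&(P[...,1]<-230)&(S<60)
n,l,s,c=cv2.connectedComponentsWithStats(lips.astype(np.uint8))
for k in range(1,n):
    if s[k,4]>150: print('lip',rect(w,l==k,58))
print('slot floor',rect(w,org&(Z>34)&(Z<46)&(P[...,1]<-280),40))
plan(np.array([610,-51,130.]),13)
E
```

```text
handle (array([609.3, -49.3]), [np.float64(79.5), np.float64(19.0)], 13.45, np.int32(1438))
rib (array([513.2, -45.9]), [np.float64(89.6), np.float64(19.4)], -82.33, np.int32(1450))
board (array([615.9, -32.6]), [np.float64(259.9), np.float64(150.0)], 7.66, np.int32(30989))
lip (array([ 575.5, -280.7]), [np.float64(83.8), np.float64(34.8)], 1.97, np.int32(1498))
lip (array([ 578.1, -351.5]), [np.float64(83.6), np.float64(33.3)], 1.66, np.int32(1279))
slot floor (array([ 572. , -331.9]), [np.float64(72.7), np.float64(36.6)], 1.99, np.int32(1285))
heading 31.11 tilt [-3.e-04 -2.e-04 -1.e+00] ee [541.9 -13.2 295.6] turn rz deg 18.11 =frac 0.403
shift now-frame [0.388 0.676 1.656] shift turned-frame [0.748 0.216 1.656]
```

Call:
jog_arm(commands=[[1,[0,0,0],[0,0,0.131]],[1,[0,0,0],[0,0,0.131]],[1,[0,0,0],[0,0,0.131]],[1,[0.286,0.254,0],[0,0,0]],[1,[0.286,0.254,0],[0,0,0]],[1,[0,0,0.4],[0,0,0]],[1,[0,0,0.4],[0,0,0]],[1,[0,0,0.4],[0,0,0]],[1,[0,0,0.4],[0,0,0]],[1,[0,0,0],[0,0,0]]])

```text
t: 4.25
ee_pos: [605.9, -48.0, 130.4]
orientation: [-3.115, -0.391, 0.016]
ft_force: [-1.6, 0.8, -0.2]
width: 87.8
grasp_force: 0.0
```

```bash
python3 - <<'E'
from h import *
plan(np.array([609.3,-49.3,84.]),13.45)
w=cam('wrist')
hsv=cv2.cvtColor(w['image'],cv2.COLOR_BGR2HSV);H,S,V=[hsv[...,i].astype(int) for i in range(3)]
P=cloud(w);Z=P[...,2]
print('handle',rect(w,(H<25)&(S>70)&(Z>99)&(Z<112)&(P[...,0]>550),106))
cv2.imwrite('pics/w2.png',w['image'])
E
```

```text
heading 14.3 tilt [-0.0099 -0.0036 -0.9999] ee [605.9 -48.  130.4] turn rz deg 0.85 =frac 0.019
shift now-frame [0.035 0.022 0.463] shift turned-frame [0.036 0.004 0.464]
handle (array([611.1, -50.2]), [np.float64(79.9), np.float64(17.4)], 13.68, np.int32(3740))
```

Call:
jog_arm(commands=[[1,[0,0,0],[0,0,0]],[1,[0,0,0],[0,0,0]]])

```text
t: 4.5
ee_pos: [611.7, -48.6, 138.3]
orientation: [3.117, 0.388, 0.006]
ft_force: [0.2, -1.0, -0.6]
width: 87.5
grasp_force: 0.0
```

```bash
python3 - <<'E'
from h import *
plan(np.array([610.3,-49.8,84.]),13.55)
E
```

```text
heading 14.2 tilt [ 0.0039  0.0014 -1.    ] ee [611.7 -48.6 138.3] turn rz deg 0.65 =frac 0.014
shift now-frame [-0.019  0.008  0.543] shift turned-frame [-0.011  0.015  0.543]
```

Call:
jog_arm(commands=[[1,[-0.01,0.015,0],[0,0,0.014]],[1,[0,0,0.15],[0,0,0]],[1,[0,0,0.15],[0,0,0]],[1,[0,0,0.12],[0,0,0]],[1,[0,0,0.06],[0,0,0]],[1,[0,0,0],[0,0,0]],[1,[0,0,0],[0,0,0]],[1,[0,0,0],[0,0,0]]])

```text
t: 5.3
ee_pos: [609.8, -50.1, 88.1]
orientation: [3.12, 0.37, 0.001]
ft_force: [-0.5, -0.2, -0.0]
width: 87.7
grasp_force: 0.0
```

```bash
python3 - <<'E'
from h import *
plan(np.array([610.3,-49.8,84.]),13.55)
E
```

```text
heading 13.53 tilt [ 7.e-04  2.e-04 -1.e+00] ee [609.8 -50.1  88.1] turn rz deg -0.02 =frac -0.0
shift now-frame [ 0.006 -0.002  0.041] shift turned-frame [ 0.004 -0.004  0.041]
```

Well aligned. I'll go 4 mm lower, shut the gripper and lift.

Call:
jog_arm(commands=[[1,[0,0,0.04],[0,0,0]],[1,[0,0,0],[0,0,0]],[-1,[0,0,0],[0,0,0]],[-1,[0,0,0],[0,0,0]],[-1,[0,0,0],[0,0,0]],[-1,[0,0,0],[0,0,0]],[-1,[0,0,0],[0,0,0]],[-1,[0,0,0],[0,0,0]],[-1,[0,0,0],[0,0,0]],[-1,[0,0,0],[0,0,0]]])

```text
t: 6.3
ee_pos: [609.4, -50.1, 83.8]
orientation: [-3.12, -0.37, 0.0]
ft_force: [-1.0, -0.4, 0.4]
width: 27.1
grasp_force: 0.0
```

Call:
jog_arm(commands=[[-1,[0,0,0],[0,0,0]],[-1,[0,0,0],[0,0,0]],[-1,[0,0,0],[0,0,0]],[-1,[0,0,0],[0,0,0]]])

```text
t: 6.7
ee_pos: [609.4, -50.1, 83.8]
orientation: [3.12, 0.37, 0.0]
ft_force: [-0.5, -0.0, -0.0]
width: 17.4
grasp_force: 30.0
```

Call:
jog_arm(commands=[[-1,[0,0,-0.1],[0,0,0]],[-1,[0,0,-0.2],[0,0,0]],[-1,[0,0,-0.3],[0,0,0]],[-1,[0,0,-0.2],[0,0,0]],[-1,[0,0,0],[0,0,0.065]],[-1,[0,0,0],[0,0,0.065]],[-1,[0,0,0],[0,0,0.065]],[-1,[0,0,0],[0,0,0.065]],[-1,[0,0,0],[0,0,0]]])

```text
t: 7.6
ee_pos: [609.3, -50.1, 164.3]
orientation: [3.141, 0.05, 0.0]
ft_force: [-0.6, 0.9, -0.9]
width: 17.8
grasp_force: 30.0
```

Call:
jog_arm(commands=[[-1,[-0.1,0.13,0],[0,0,0]],[-1,[-0.25,0.29,0],[0,0,0]],[-1,[-0.25,0.29,0],[0,0,0]],[-1,[-0.25,0.29,0],[0,0,0]],[-1,[-0.25,0.29,0],[0,0,0]],[-1,[-0.25,0.29,0],[0,0,0]],[-1,[-0.25,0.29,0],[0,0,0]],[-1,[-0.25,0.29,0],[0,0,0]],[-1,[-0.25,0.29,0],[0,0,0]],[-1,[-0.15,0.18,0],[0,0,0]]])

```text
t: 8.6
ee_pos: [390.2, -322.0, 164.0]
orientation: [3.141, 0.05, -0.001]
ft_force: [0.3, -0.2, -1.4]
width: 17.8
grasp_force: 30.0
```

Call:
jog_arm(commands=[[-1,[0,0,0],[0,0,0]],[-1,[0,0,0],[0,0,0]]])

```text
t: 8.8
ee_pos: [392.1, -320.5, 163.9]
orientation: [-3.141, -0.048, -0.0]
ft_force: [-0.1, -0.3, -1.4]
width: 18.3
grasp_force: 30.0
```

```bash
python3 - <<'E'
from h import *
plan(np.array([389.9,-322,47.5]),1.8)
w=cam('wrist'); print(get_obs()['grasp_force'],get_obs()['width'])
hsv=cv2.cvtColor(w['image'],cv2.COLOR_BGR2HSV);H,S,V=[hsv[...,i].astype(int) for i in range(3)]
P=cloud(w);Z=P[...,2]
np.savez('w3.npz',image=w['image'],z=w['z_map'],K=w['intrinsics'],Rw=w['Rw'],c=w['c'])
lips=(Z>52)&(Z<64)&(P[...,1]<-230)&(S<60)
n,l,s,c=cv2.connectedComponentsWithStats(lips.astype(np.uint8))
for k in range(1,n):
    if s[k,4]>150: print('lip',rect(w,l==k,58))
cv2.imwrite('pics/w3.png',w['image'])
print('holder uv',proj(w,[[534.8,-317.4,40],[500,-320,150]]))
E
```

```text
heading 1.76 tilt [ 0.e+00 -2.e-04 -1.e+00] ee [ 392.1 -320.5  163.9] turn rz deg -0.04 =frac -0.001
shift now-frame [-0.023  0.015  1.164] shift turned-frame [-0.022  0.016  1.164]
29.99010980129242 17.755598777072233
holder uv [[255.02877856   3.67203732]
 [258.54932467  33.50253572]]
```

View pics/w3.png

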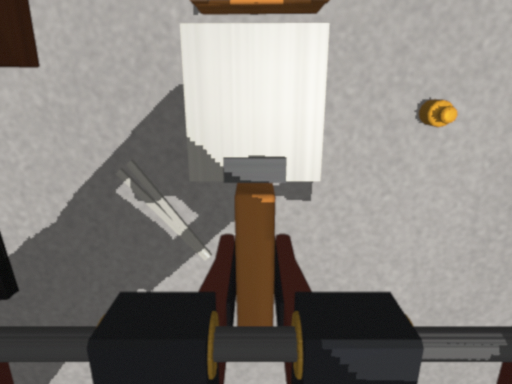

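The blade fills (182..328, 24..182) and is held squarely. The holder's front edge shows at the top (193..328, 5), centred on the blade. Now I'll check the blade's level and heading.

```bash
python3 - <<'E'
from h import *
d=np.load('w3.npz');w={'image':d['image'],'z_map':d['z'],'intrinsics':d['K'],'Rw':d['Rw'],'c':d['c']}
P=cloud(w);Z=P[...,2];V=w['image'].max(2)
m=(Z>145)&(Z<180)&(P[...,0]>455); m[160:]=False
q=P[m]; A=np.c_[q[:,0]-460,q[:,1]+320,np.ones(len(q))]; print('blade plane z',np.linalg.lstsq(A,q[:,2],rcond=None)[0].round(4),len(q))
print('blade',rect(w,m,164)); f=q[:,0].max(); print('tip',f.round(1))
hs=cv2.cvtColor(w['image'],cv2.COLOR_BGR2HSV).astype(int)
g=(Z>30)&(Z<62)&(hs[...,0]<25)&(hs[...,1]>70)&(P[...,0]>500)&(P[...,1]<-250)&(P[...,1]>-380); v,u=np.nonzero(g)
print('holder front px',u.min(),u.max(),v.min(),v.max(),'y range',P[g][:,1].min().round(1),P[g][:,1].max().round(1),'xmin',P[g][:,0].min().round(1))
# front face bottom-edge line: the frontmost point per column
cols=range(u.min()+8,u.max()-8,4); b=np.array([P[v[u==c].max(),c] for c in cols if (u==c).any()]); print(np.degrees(np.arctan(np.polyfit(b[:,1],b[:,0],1)[0])).round(2),b[:,0].mean().round(1),b[:,2].mean().round(1))
E
```

```text
blade plane z [-3.000000e-04 -8.000000e-04  1.640707e+02] 15880
blade (array([ 478.1, -318.6]), [np.float64(64.1), np.float64(48.1)], -88.29, np.int32(15880))
tip 503.3
holder front px 191 328 0 7 y range -369.7 -271.2 xmin 533.2
-2.15 535.0 32.0
```

The blade is level and square. The holder's lateral centre is uncertain by about 3 mm, so I'll take one side-step look at it.

Call:
jog_arm(commands=[[-1,[0.2,-0.3,0],[0,0,0]],[-1,[0.2,-0.3,0],[0,0,0]],[-1,[0.2,-0.3,0],[0,0,0]],[-1,[0.1,-0.3,0],[0,0,0]],[-1,[0,0,0],[0,0,0]],[-1,[0,0,0],[0,0,0]],[-1,[0,0,0],[0,0,0]]])

```text
t: 9.55
ee_pos: [459.1, -198.0, 163.8]
orientation: [3.141, 0.052, 0.0]
ft_force: [0.4, -0.5, -1.1]
width: 17.4
grasp_force: 30.0
```

```bash
python3 - <<'E'
from h import *
w=cam('wrist');P=cloud(w);Z=P[...,2];hs=cv2.cvtColor(w['image'],cv2.COLOR_BGR2HSV).astype(int)
near=(P[...,0]>500)&(P[...,0]<660)&(P[...,1]<-240)&(P[...,1]>-400)
top=near&(Z>54.5)&(Z<62)
n,l,s,c=cv2.connectedComponentsWithStats(top.astype(np.uint8))
for k in range(1,n):
    if s[k,4]>150: print('lip',rect(w,l==k,58),s[k,:4])
print('both',rect(w,cv2.morphologyEx(top.astype(np.uint8),cv2.MORPH_CLOSE,np.ones((75,75))),58))
fl=near&(Z>36)&(Z<44)&(hs[...,1]>70);print('floor',rect(w,fl,40))
cv2.imwrite('pics/w4.png',w['image'])
plan(np.array([389.9,-320,47.5]),1.8)
E
```

```text
lip (array([ 568.6, -283.3]), [np.float64(69.3), np.float64(30.9)], 2.03, np.int32(4361)) [352   0  52 104]
lip (array([ 570.8, -352.7]), [np.float64(69.3), np.float64(31.8)], 2.01, np.int32(4457)) [443   0  61 104]
both (array([ 570. , -327.9]), [np.float64(122.6), np.float64(69.2)], -88.16, np.int32(16266))
floor (array([ 571.9, -325.9]), [np.float64(73.2), np.float64(39.9)], 2.1, np.int32(5247))
heading 1.83 tilt [ 0.e+00  2.e-04 -1.e+00] ee [ 458.9 -198.4  163.8] turn rz deg 0.03 =frac 0.001
shift now-frame [-0.729  1.193  1.163] shift turned-frame [-0.652  1.237  1.163]
```

View pics/w4.png

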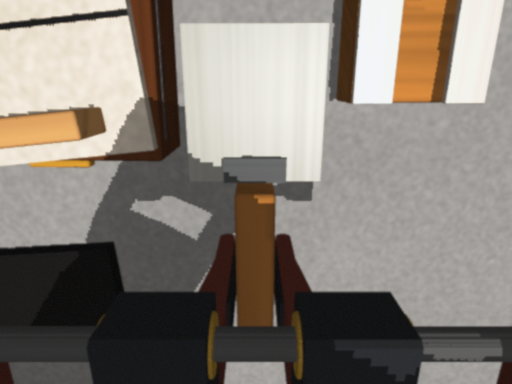

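The lips are clear at (352..404) and (443..504). The mouth comes out at (535.0, -319.2) with a heading of 2.0°. I'll back off, align and descend.

Call:
jog_arm(commands=[[-1,[-0.183,0.307,0],[0,0,-0.004]],[-1,[-0.183,0.307,0],[0,0,0]],[-1,[-0.183,0.307,0],[0,0,0]],[-1,[-0.183,0.307,0],[0,0,0]],[-1,[0,0,0.15],[0,0,0]],[-1,[0,0,0.3],[0,0,0]],[-1,[0,0,0.3],[0,0,0]],[-1,[0,0,0.25],[0,0,0]],[-1,[0,0,0.16],[0,0,0]],[-1,[0,0,0],[0,0,0]]])

```text
t: 10.6
ee_pos: [388.3, -323.0, 45.8]
orientation: [-3.138, -0.053, 0.005]
ft_force: [0.4, -0.4, -1.7]
width: 17.7
grasp_force: 30.0
```

Call:
jog_arm(commands=[[-1,[0,0,0],[0,0,0]],[-1,[0,0,0],[0,0,0]]])

```text
t: 10.8
ee_pos: [390.5, -324.1, 48.7]
orientation: [3.14, 0.054, 0.002]
ft_force: [0.8, -0.4, -0.8]
width: 17.8
grasp_force: 30.0
```

```bash
python3 - <<'E'
from h import *
plan(np.array([390.1,-323.8,47.5]),2.0)
w=cam('wrist');P=cloud(w);Z=P[...,2]
m=(Z>30)&(Z<70)&(P[...,0]>455)&(P[...,0]<520);m[160:]=False;q=P[m]
A=np.c_[q[:,0]-460,q[:,1]+320,np.ones(len(q))]; print('blade plane z',np.linalg.lstsq(A,q[:,2],rcond=None)[0].round(4),len(q)); print('blade',rect(w,m,47.7))
E
```

```text
heading 1.98 tilt [ 0.0013  0.0012 -1.    ] ee [ 390.5 -324.1   48.7] turn rz deg -0.02 =frac -0.001
shift now-frame [-0.004 -0.003  0.012] shift turned-frame [-0.004 -0.003  0.012]
blade plane z [ 1.40000e-03 -1.30000e-03  4.89503e+01] 15409
blade (array([ 477.4, -321.8]), [np.float64(64.5), np.float64(46.6)], -88.06, np.int32(15409))
```

Call:
jog_arm(commands=[[-1,[0.1,-0.003,0.012],[0,0,0]],[-1,[0.15,0,0],[0,0,0]],[-1,[0.15,0,0],[0,0,0]],[-1,[0.15,0,0],[0,0,0]],[-1,[0.15,0,0],[0,0,0]],[-1,[0.15,0,0],[0,0,0]],[-1,[0.1,0,0],[0,0,0]],[-1,[0,0,0],[0,0,0]],[-1,[0,0,0],[0,0,0]]])

```text
t: 11.75
ee_pos: [484.7, -319.3, 46.3]
orientation: [-3.141, -0.056, 0.001]
ft_force: [0.2, 0.1, -0.2]
width: 17.8
grasp_force: 30.0
```

Call:
jog_arm(commands=[[-1,[0.04,0.005,0],[0,0,0]],[-1,[0.04,0,0],[0,0,0]],[-1,[0.03,0,0],[0,0,0]],[-1,[0,0,0],[0,0,0]]])

```text
t: 12.15
ee_pos: [496.5, -319.9, 46.7]
orientation: [3.141, 0.055, 0.001]
ft_force: [-0.2, -0.3, -1.9]
width: 17.8
grasp_force: 30.0
```

Call:
jog_arm(commands=[[-1,[0.03,0,0],[0,0,0]],[-1,[0.03,0,0],[0,0,0]],[-1,[0,0,0],[0,0,0]]])

```text
t: 12.45
ee_pos: [498.9, -318.9, 45.9]
orientation: [-3.139, -0.056, 0.01]
ft_force: [-9.2, -2.6, 1.4]
width: 17.6
grasp_force: 30.0
```

The blade touched the back wall at x≈499 as predicted. I'll lower it onto the slot floor and open the gripper.

Call:
jog_arm(commands=[[-1,[-0.01,0,0.02],[0,0,0]],[-1,[0,0,0.005],[0,0,0]],[0.1,[0,0,0],[0,0,0]],[0.1,[0,0,0],[0,0,0]],[0.1,[0,0,0],[0,0,0]],[0.1,[0,0,0],[0,0,0]],[0.1,[0,0,0],[0,0,0]],[0.1,[0,0,0],[0,0,0]]])

```text
t: 13.25
ee_pos: [501.1, -319.5, 44.1]
orientation: [3.141, 0.055, 0.0]
ft_force: [-0.3, 0.5, 0.3]
width: 48.5
grasp_force: 0.0
```

Call:
jog_arm(commands=[[0.1,[0,0,-0.1],[0,0,0]],[0.1,[0,0,-0.2],[0,0,0]],[1,[0,0,-0.35],[0,0,0]],[1,[0,0,-0.35],[0,0,0]],[1,[0,0,-0.35],[0,0,0]],[1,[0,0,-0.25],[0,0,0]],[1,[0,0,0],[0,0,0]],[1,[0,0,0],[0,0,0]]])

```text
t: 14.05
ee_pos: [501.0, -319.5, 204.7]
orientation: [3.14, 0.055, 0.002]
ft_force: [-0.2, 0.4, -0.3]
width: 87.5
grasp_force: 0.0
```

```bash
python3 - <<'E'
from h import *
w=cam('wrist');P=cloud(w);Z=P[...,2];hs=cv2.cvtColor(w['image'],cv2.COLOR_BGR2HSV).astype(int)
n=(P[...,0]>420)&(P[...,0]<660)&(P[...,1]<-240)&(P[...,1]>-400)
print('handle',rect(w,n&(P[...,0]<545)&(Z>60)&(Z<75)&(hs[...,1]>70),67))
l=n&(Z>54.5)&(Z<62)&(hs[...,1]<60)
k,L,s,c=cv2.connectedComponentsWithStats(l.astype(np.uint8))
for i in range(1,k):
    if s[i,4]>150: print('lip',rect(w,L==i,58))
cv2.imwrite('pics/w5.png',w['image'][:300,100:420].repeat(2,0).repeat(2,1)); plan(np.array([513,-46,200.]),7.66)
E
```

```text
handle (array([ 500.5, -319.6]), [np.float64(78.4), np.float64(17.1)], 2.38, np.int32(1592))
lip (array([ 576. , -284.1]), [np.float64(83.2), np.float64(30.1)], 2.01, np.int32(3479))
lip (array([ 578.3, -353.6]), [np.float64(83.2), np.float64(30.1)], 1.97, np.int32(3476))
heading 2.01 tilt [-7.e-04 -5.e-04 -1.e+00] ee [ 500.5 -319.2  203.6] turn rz deg -5.65 =frac -0.125
shift now-frame [ 0.221 -2.726  0.037] shift turned-frame [-0.24  -2.724  0.036]
```

View pics/w5.png

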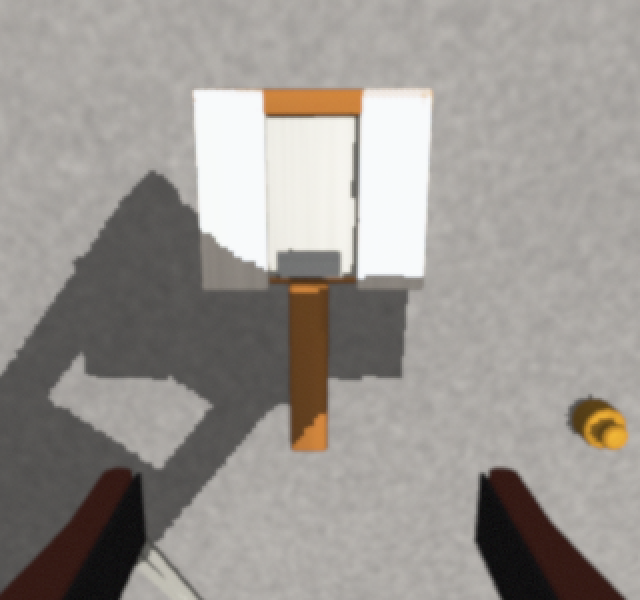

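The scraper is home: the blade reaches the back wall at crop (310,117) under both lips, and the handle is outside. Next is the board, so I'll go above it and measure the stand.

Call:
jog_arm(commands=[[1,[0,0,-0.1],[0,0,-0.063]],[1,[0,0,-0.1],[0,0,-0.063]],[1,[0.082,-0.334,-0.1],[0,0,0]],[1,[0.082,-0.334,-0.1],[0,0,0]],[1,[0.082,-0.334,-0.1],[0,0,0]],[1,[0.082,-0.334,-0.1],[0,0,0]],[1,[0.082,-0.334,-0.1],[0,0,0]],[1,[0.082,-0.334,-0.1],[0,0,0]],[1,[0.082,-0.334,-0.1],[0,0,0]],[1,[0.082,-0.334,-0.1],[0,0,0]]])

```text
t: 15.1
ee_pos: [529.4, -44.5, 302.6]
orientation: [-3.134, -0.21, 0.005]
ft_force: [0.0, 0.8, -0.0]
width: 87.7
grasp_force: 0.0
```

Call:
jog_arm(commands=[[1,[0,0,0],[0,0,0]],[1,[0,0,0],[0,0,0]],[1,[0,0,0],[0,0,0]]])

```text
t: 15.4
ee_pos: [529.6, -46.6, 302.7]
orientation: [-3.134, -0.21, 0.004]
ft_force: [-0.4, 0.3, -0.8]
width: 87.9
grasp_force: 0.0
```

```bash
python3 - <<'E'
from h import *
o,Rt,e=state();print(e.round(1))
w=cam('wrist');P=cloud(w);Z=P[...,2];hs=cv2.cvtColor(w['image'],cv2.COLOR_BGR2HSV).astype(int);H,S=hs[...,0],hs[...,1]
np.savez('w6.npz',image=w['image'],z=w['z_map'],K=w['intrinsics'],Rw=w['Rw'],c=w['c'])
cv2.imwrite('pics/w6.png',w['image'])
near=(P[...,0]>450)&(P[...,0]<830)&(abs(P[...,1]+35)<140)
print('rib',rect(w,near&(Z>113)&(Z<126)&(S>70)&(P[...,0]<570),120))
print('board',rect(w,near&(Z>76)&(Z<84),80))
st=near&(Z>63)&(Z<75.5)&(S>90);k,L,s,c=cv2.connectedComponentsWithStats(st.astype(np.uint8))
for i in range(1,k):
    if s[i,4]>60: print('stand part',rect(w,L==i,70),s[i,:5])
E
```

```text
[529.6 -46.6 302.7]
rib (array([513.8, -46.5]), [np.float64(89.1), np.float64(18.5)], -82.39, np.int32(1434))
board (array([590.7, -36. ]), [np.float64(206.9), np.float64(150.0)], 7.63, np.int32(25337))
stand part (array([584.6,  45.1]), [np.float64(201.6), np.float64(21.6)], 3.23, np.int32(1860)) [ 169    0   19  190 1860]
stand part (array([ 613.3, -118.5]), [np.float64(184.2), np.float64(21.2)], 4.92, np.int32(1937)) [ 318    2   31  175 1937]
stand part (array([ 488.2, -108.7]), [np.float64(34.2), np.float64(3.9)], -82.39, np.int32(77)) [286 199  29   4  77]
```

View pics/w6.png

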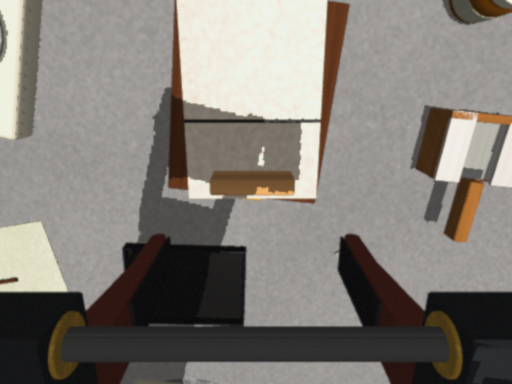

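The stand strips show on both sides: left at (170..185, 0..188), right at (320..348, 2..200). The outer right corner is at the very edge of the frame, so I'll step forward and fit the edges.

Call:
jog_arm(commands=[[1,[0.2,0,0],[0,0,0]],[1,[0.3,0,0],[0,0,0]],[1,[0.2,0,0],[0,0,0]],[1,[0,0,0],[0,0,0]],[1,[0,0,0],[0,0,0]],[1,[0,0,0],[0,0,0]],[1,[0,0,0],[0,0,0]]])

```text
t: 16.15
ee_pos: [598.8, -37.0, 304.0]
orientation: [3.135, 0.21, -0.001]
ft_force: [0.1, 0.5, -0.3]
width: 87.8
grasp_force: 0.0
```

```bash
python3 - <<'E'
from h import *
o,Rt,e=state();print(e.round(1))
w=cam('wrist');P=cloud(w);Z=P[...,2];hs=cv2.cvtColor(w['image'],cv2.COLOR_BGR2HSV).astype(int);S=hs[...,1]
np.savez('w7.npz',image=w['image'],z=w['z_map'],K=w['intrinsics'],Rw=w['Rw'],c=w['c']); cv2.imwrite('pics/w7.png',w['image'])
near=(P[...,0]>450)&(P[...,0]<830)&(abs(P[...,1]+35)<140)
print('board',rect(w,near&(Z>76)&(Z<84),80))
st=near&(Z>66)&(Z<73.5)&(S>90)
v,u=np.nonzero(st)
def line(pts): # robust fit
    vx,vy,x,y=cv2.fitLine(pts[:,:2].astype(np.float32),cv2.DIST_HUBER,0,.01,.01).ravel(); return np.degrees(np.arctan2(vy,vx))%180,np.array([x,y]),len(pts)
rows=[(r,u[v==r]) for r in np.unique(v)]
Lp=np.array([(a[a<256].min()-.5,r) for r,a in rows if (a<256).sum()>2]); Rp=np.array([(a[a>256].max()+.5,r) for r,a in rows if (a>256).sum()>4])
l=ray(w,Lp,70);r=ray(w,Rp,70)
print('L',line(l),l[:,0].min().round(1),l[:,0].max().round(1)); print('R',line(r),r[:,0].min().round(1),r[:,0].max().round(1))
for c in range(u[u>256].min(),u[u>256].max()+1,3):
    q=v[u==c]; print(c,q.min(),q.max(),ray(w,(c,q.min()-.5),70)[0,:2].round(1),ray(w,(c,q.max()+.5),70)[0,:2].round(1))
E
```

```text
[598.8 -37.  304. ]
board (array([616.4, -32.5]), [np.float64(258.3), np.float64(149.9)], 7.65, np.int32(28775))
L (np.float32(1.276027), array([578.8847  ,  53.460503], dtype=float32), 150) 484.6 664.8
R (np.float32(1.181846), array([ 634.84705, -122.87882], dtype=float32), 126) 489.3 705.1
292 251 252 [ 489.5 -100.8] [ 486.7 -101.3]Traceback (most recent call last):
  File "<stdin>", line 16, in <module>
    return umr_minimum(a, axis, None, out, keepdims, initial, where)
ValueError: zero-size array to reduction operation minimum which has no identity
```

```bash
python3 - <<'E'
from h import *
d=np.load('w7.npz');w={'image':d['image'],'z_map':d['z'],'intrinsics':d['K'],'Rw':d['Rw'],'c':d['c']}
P=cloud(w);Z=P[...,2];hs=cv2.cvtColor(w['image'],cv2.COLOR_BGR2HSV).astype(int);S=hs[...,1]
near=(P[...,0]>450)&(P[...,0]<830)&(abs(P[...,1]+35)<140)
st=near&(Z>60)&(Z<76)&(S>70)
v,u=np.nonzero(st)
for c in range(325,352,2):
    q=v[u==c]
    if len(q): print(c,q.min(),ray(w,(c,q.min()-.5),70)[0,:2].round(1))
print(u.max(), st[:120,320:].sum())
print(proj(w,[[704,-120,70],[706,-120,70]]).round(1))
uv=proj(w,[[704,-112,70]])[0].astype(int);print(hs[uv[1]-8:uv[1]+9,uv[0]].tolist())
bl=near&(Z>76)&(Z<84)
g=cv2.cvtColor(w['image'],cv2.COLOR_BGR2GRAY);print([(int(c),int(r)) for c in (200,250,300) for r in [140+np.argmin(g[140:220,c])]])
E
```

```text
325 74 [ 705.3 -101.2]
327 74 [ 705.6 -103.4]
329 75 [ 704.8 -105.8]
331 75 [ 705.1 -107.9]
333 75 [ 705.4 -110.1]
335 75 [ 705.7 -112.3]
337 76 [ 705.  -114.6]
339 76 [ 705.3 -116.8]
341 76 [ 705.5 -119. ]
343 77 [ 704.8 -121.3]
343 804
[[341.6  77.1]
 [342.   75.2]]
[[15, 10, 154], [17, 12, 154], [15, 10, 153], [17, 12, 153], [17, 12, 151], [13, 12, 143], [10, 33, 116], [9, 99, 93], [11, 165, 93], [11, 180, 95], [11, 180, 95], [11, 184, 94], [11, 175, 96], [11, 176, 97], [11, 182, 94], [11, 181, 96], [11, 181, 96]]
[(200, 181), (250, 182), (300, 182)]
```

The stand heading is about 1.2° and the middle of its outer edge is about (704.7, -32.6), so the rib should end up at (639.7, -34.0). I'll turn to grip across the rib and go above it.

Call:
jog_arm(commands=[[1,[0,0,0],[0,0,-0.182]],[1,[0,0,0],[0,0,-0.182]],[1,[0,0,0],[0,0,-0.182]],[1,[0,0,0],[0,0,-0.182]],[1,[0,0,0],[0,0,-0.182]],[1,[0,0,0],[0,0,-0.182]],[1,[0,0,0],[0,0,-0.182]],[1,[0,0,0],[0,0,-0.182]],[1,[0,0,0],[0,0,-0.182]],[1,[0,0,0],[0,0,-0.182]]])

```text
t: 17.2
ee_pos: [599.3, -36.7, 304.3]
orientation: [2.223, 2.22, 0.0]
ft_force: [-1.7, 0.8, -0.5]
width: 87.5
grasp_force: 0.0
```

Call:
jog_arm(commands=[[1,[0,0,0],[0,0,-0.182]],[1,[0.01,-0.43,0],[0,0,0]],[1,[0.01,-0.43,0],[0,0,0]],[1,[0,0,0.3],[0,0,0]],[1,[0,0,0.4],[0,0,0]],[1,[0,0,0.4],[0,0,0]],[1,[0,0,0.3],[0,0,0]],[1,[0,0,0],[0,0,0]],[1,[0,0,0],[0,0,0]],[1,[0,0,0],[0,0,0]]])

```text
t: 18.2
ee_pos: [515.4, -46.4, 165.9]
orientation: [2.064, 2.365, 0.003]
ft_force: [0.1, 0.9, -0.1]
width: 87.9
grasp_force: 0.0
```

```bash
python3 - <<'E'
from h import *
w=cam('wrist');P=cloud(w);Z=P[...,2];S=cv2.cvtColor(w['image'],cv2.COLOR_BGR2HSV)[...,1].astype(int)
print('rib',rect(w,(Z>114)&(Z<126)&(S>70)&(abs(P[...,0]-513)<30)&(abs(P[...,1]+46)<70),120))
plan(np.array([512.8,-46.4,88]),97.65)
E
```

```text
rib (array([511.4, -46. ]), [np.float64(89.9), np.float64(17.4)], -81.96, np.int32(3463))
heading 97.77 tilt [-9.0e-04  3.4e-03 -1.0e+00] ee [515.5 -46.4 166. ] turn rz deg 0.12 =frac 0.003
shift now-frame [ 0.005 -0.03   0.78 ] shift turned-frame [0.003 0.027 0.78 ]
```

Call:
jog_arm(commands=[[1,[0.004,-0.033,0.1],[0,0,0]],[1,[0,0,0.2],[0,0,0]],[1,[0,0,0.25],[0,0,0]],[1,[0,0,0.18],[0,0,0]],[1,[0,0,0.05],[0,0,0]],[1,[0,0,0],[0,0,0]],[1,[0,0,0],[0,0,0]]])

```text
t: 18.95
ee_pos: [511.5, -46.4, 86.8]
orientation: [2.065, 2.366, 0.001]
ft_force: [0.4, -0.1, -0.3]
width: 87.7
grasp_force: 0.0
```

```bash
sed -i "s/from_euler('zx'/from_euler('ZX'/" h.py; python3 - <<'E'
from h import *
plan(np.array([512.2,-46.2,88]),97.7)
E
```

```text
heading 97.77 tilt [-3.0e-04  1.2e-03 -1.0e+00] ee [511.5 -46.4  86.8] turn rz deg 0.07 =frac 0.002
shift now-frame [ 0.001  0.008 -0.012] shift turned-frame [ 0.001  0.008 -0.012]
```

Call:
jog_arm(commands=[[-1,[0,0.005,0],[0,0,0]],[-1,[0,0,0],[0,0,0]],[-1,[0,0,0],[0,0,0]],[-1,[0,0,0],[0,0,0]],[-1,[0,0,0],[0,0,0]],[-1,[0,0,0],[0,0,0]],[-1,[0,0,0],[0,0,0]],[-1,[0,0,0],[0,0,0]],[-1,[0,0,0],[0,0,0]],[-1,[0,0,0],[0,0,0]]])

```text
t: 19.95
ee_pos: [511.3, -46.2, 86.0]
orientation: [-2.066, -2.367, 0.0]
ft_force: [0.2, -0.4, 0.1]
width: 17.8
grasp_force: 30.0
```

Call:
jog_arm(commands=[[-1,[0,0,0],[0,0,0]],[-1,[0,0,0],[0,0,0]],[-1,[0,0,0],[0,0,0]]])

```text
t: 20.25
ee_pos: [511.3, -46.2, 86.0]
orientation: [-2.066, -2.367, 0.0]
ft_force: [-1.3, -0.3, -0.9]
width: 18.1
grasp_force: 30.0
```

Call:
jog_arm(commands=[[-1,[0,0,0.004],[0,0,0.036]],[-1,[0,0,0],[0,0,0.036]],[-1,[0,0,0],[0,0,0.036]],[-1,[0,0,0],[0,0,0.035]],[-1,[0,0,0],[0,0,0]],[-1,[0.008,0.1,0],[0,0,0]],[-1,[0.008,0.1,0],[0,0,0]],[-1,[0.008,0.1,0],[0,0,0]],[-1,[0,0,0],[0,0,0]]])

```text
t: 21.15
ee_pos: [541.1, -43.3, 85.9]
orientation: [-2.197, -2.245, 0.001]
ft_force: [-2.4, -0.2, 7.0]
width: 18.2
grasp_force: 30.0
```

Call:
jog_arm(commands=[[-1,[0.008,0.1,0],[0,0,0]],[-1,[0.008,0.1,0],[0,0,0]],[-1,[0.008,0.1,0],[0,0,0]],[-1,[0.008,0.1,0],[0,0,0]],[-1,[0.008,0.1,0],[0,0,0]],[-1,[0.008,0.1,0],[0,0,0]],[-1,[0.008,0.1,0],[0,0,0]],[-1,[0.004,0.1,0],[0,0,0]],[-1,[0,0,0],[0,0,0]],[-1,[0,0,0],[0,0,0]]])

```text
t: 22.15
ee_pos: [621.1, -35.5, 85.9]
orientation: [-2.197, -2.245, 0.0]
ft_force: [-0.8, 0.5, 5.3]
width: 18.0
grasp_force: 30.0
```

```bash
python3 - <<'E'
from h import *
plan(np.array([639.7,-34.0,86]),91.23)
o=get_obs();print(o['ft_force'],o['moment'])
w=cam('wrist');t=cam('top')
np.savez('w8.npz',image=w['image'],z=w['z_map'],K=w['intrinsics'],Rw=w['Rw'],c=w['c'])
cv2.imwrite('pics/w8.png',w['image'])
P=cloud(w);Z=P[...,2];hs=cv2.cvtColor(w['image'],cv2.COLOR_BGR2HSV).astype(int);S,V=hs[...,1],hs[...,2]
b=(Z>74)&(Z<86)&(S<60)&(abs(P[...,1]+34)<100)&(P[...,0]>590)
print('board vis',rect(w,b,80)); q=P[b]; A=np.c_[q[:,0]-700,q[:,1]+34,np.ones(len(q))]; print('plane',np.linalg.lstsq(A,q[:,2],rcond=None)[0].round(4))
E
```

```text
heading 91.25 tilt [-1.e-04 -3.e-04 -1.e+00] ee [621.1 -35.5  85.9] turn rz deg 0.02 =frac 0.0
shift now-frame [ 0.011  0.186 -0.001] shift turned-frame [ 0.011  0.186 -0.001]
[-0.77031309  0.46249483  5.26763496] [-0.08873257  0.5187128  -0.02352994]
board vis (array([684. , -22.3]), [np.float64(175.3), np.float64(125.4)], 1.19, np.int32(53075))
plane [ 3.00000e-04 -1.10000e-03  7.99992e+01]
```

View pics/w8.png

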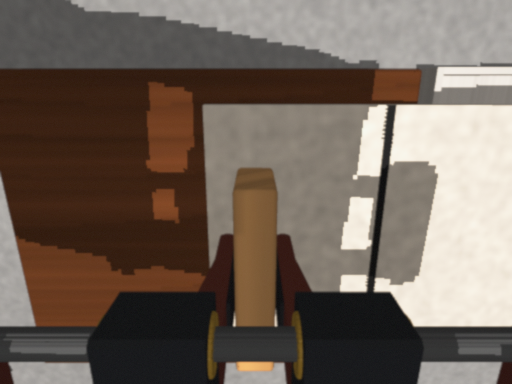

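The view shows the line at (390,106)–(372,292) and the stand's outer left corner at (419,69). The board's left edge is at row 104 and the stand's left edge at row 69. I'll measure the remaining gap relative to the edge.

```bash
cat > m.py <<'E'
from h import *
w=cam('wrist');o,Rt,e=state()
hs=cv2.cvtColor(w['image'],cv2.COLOR_BGR2HSV).astype(int);S,V=hs[...,1],hs[...,2]
P=cloud(w);Z=P[...,2];h=np.radians(1.23);x=np.array([np.cos(h),np.sin(h)]);y=np.array([-x[1],x[0]])
st=(S>90)&(Z>64)&(Z<76)&(P[...,1]>0)
rows=[r for r in range(384) if st[r,300:].sum()>20 and st[r].nonzero()[0].max()<505]
oe=ray(w,[(st[r].nonzero()[0].max()+.5,r) for r in rows],70)[:,:2]
cols=[c for c in range(225,400) if st[:,c].sum()>8]
se=ray(w,[(c,st[:,c].nonzero()[0].min()-.5) for c in cols],70)[:,:2]
b=(S<70)&(Z>76)&(Z<84)&(P[...,1]>0)
be=ray(w,[(c,b[:,c].nonzero()[0].min()-.5) for c in range(225,505) if b[:,c].sum()>8],80)[:,:2]
g=w['image'].max(2).astype(int)
lp=[]
for r in range(112,285,3):
    s=np.arange(330,505); k=s[(g[r,s]<60)&(abs(Z[r,s]-80)<5)]
    if 2<len(k)<14: lp.append((k.mean(),r))
lp=ray(w,lp,80)[:,:2]
f=lambda p:(lambda v:np.degrees(np.arctan2(v[1],v[0]))%180)(cv2.fitLine(p.astype(np.float32),cv2.DIST_HUBER,0,.01,.01).ravel())
print('ee',e.round(1),'t',o['t'],'F',np.round(o['ft_force'],1))
print('outer edge x',np.median(oe@x).round(2),len(oe),'line x',np.median(lp@x).round(2),len(lp),'gap',(np.median(oe@x)-np.median(lp@x)).round(2))
print('strip width',(np.median(se@y)-np.median(be@y)).round(2),'stand edge ang',f(se).round(2),'board edge ang',f(be).round(2),'line ang-90',(f(lp)-90).round(2))
E
python3 m.py
```

```text
ee [621.1 -35.5  85.9] t 22.3 F [-1.9  0.   4.6]
outer edge x 702.32 35 line x 685.87 58 gap 16.46
strip width 16.51 stand edge ang 1.2 board edge ang 1.19 line ang-90 1.13
```

Call:
jog_arm(commands=[[-1,[0.006,0.06,0],[0,0,0]],[-1,[0.006,0.06,0],[0,0,0]],[-1,[0,0.045,0],[0,0,0]],[-1,[0,0,0],[0,0,0]],[-1,[0,0,0],[0,0,0]],[-1,[0,0,0],[0,0,0]]])

```text
t: 22.9
ee_pos: [636.1, -34.0, 86.0]
orientation: [-2.196, -2.244, 0.003]
ft_force: [-6.8, 0.3, 10.0]
width: 18.1
grasp_force: 30.0
```

```bash
python3 m.py; python3 - <<'E'
from h import *
d=cam('wrist');P=cloud(d);Z=P[...,2];S=cv2.cvtColor(d['image'],cv2.COLOR_BGR2HSV)[...,1]
b=(Z>70)&(Z<90)&(S<60)&(abs(P[...,1]+34)<100)&(P[...,0]>600); q=P[b]; A=np.c_[q[:,0]-700,q[:,1]+34,np.ones(len(q))]; print('plane',np.linalg.lstsq(A,q[:,2],rcond=None)[0].round(4))
cv2.imwrite('pics/w9.png',d['image'][60:310,200:500].repeat(2,0).repeat(2,1))
s=cam('side'); cv2.imwrite('pics/s9.png',s['image'])
E
```

```text
ee [636.1 -34.   86. ] t 22.95 F [-7.2 -0.1 10.9]
outer edge x 702.4 32 line x 700.91 58 gap 1.49
strip width 15.13 stand edge ang 1.19 board edge ang 1.2 line ang-90 1.17
plane [-7.00000e-04 -1.70000e-03  8.00345e+01]
```

View pics/w9.png

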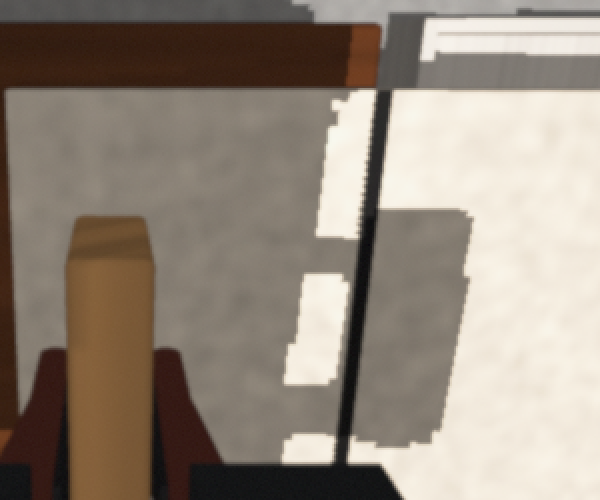

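The line is now almost at the stand's outer edge, at crop (380,90), and the board is square with a 15.1 mm strip on the left. About 1.5–2 mm remains.

Call:
jog_arm(commands=[[-1,[0,0.019,0],[0,0,0]],[-1,[0,0,0],[0,0,0]],[-1,[0,0,0],[0,0,0]],[-1,[0,0,0],[0,0,0]]])

```text
t: 23.45
ee_pos: [637.0, -33.9, 86.1]
orientation: [-2.195, -2.243, 0.006]
ft_force: [-12.1, -0.5, 13.9]
width: 17.6
grasp_force: 30.0
```

```bash
python3 m.py
```

```text
ee [637.  -33.9  86.1] t 23.5 F [-11.3  -0.1  14.5]
outer edge x 702.4 32 line x 701.86 58 gap 0.53
strip width 15.14 stand edge ang 1.18 board edge ang 1.21 line ang-90 1.12
```

Downward pressure of about 14 N is adding friction, so I'll ease it a little.

Call:
jog_arm(commands=[[-1,[0,0,-0.006],[0,0,0]],[-1,[0,0,0],[0,0,0]],[-1,[0,0,0],[0,0,0]],[-1,[0,0,0],[0,0,0]]])

```text
t: 23.9
ee_pos: [637.5, -33.9, 86.1]
orientation: [-2.195, -2.243, 0.005]
ft_force: [-6.9, -0.7, 7.5]
width: 17.9
grasp_force: 30.0
```

```bash
python3 m.py
```

```text
ee [637.5 -33.9  86.1] t 23.95 F [-8.2 -1.4  8.5]
outer edge x 702.36 32 line x 702.27 58 gap 0.09
strip width 15.14 stand edge ang 1.19 board edge ang 1.2 line ang-90 1.14
```

Call:
jog_arm(commands=[[-1,[0,0.007,-0.001],[0,0,0]],[-1,[0,0,0],[0,0,0]],[-1,[0,0,0],[0,0,0]],[-1,[0,0,0],[0,0,0]],[-1,[0,0,0],[0,0,0]]])

```text
t: 24.45
ee_pos: [637.9, -33.9, 86.1]
orientation: [-2.195, -2.243, 0.005]
ft_force: [-7.1, -0.6, 8.4]
width: 17.7
grasp_force: 30.0
```

```bash
python3 m.py; python3 - <<'E'
from h import *
print(get_obs()['qvel'].round(3) if hasattr(get_obs()['qvel'],'round') else get_obs()['qvel'], get_obs()['width']); print(close_job())
E
```

```text
ee [637.9 -33.9  86.2] t 24.5 F [-8.2 -0.6  7.7]
outer edge x 702.37 32 line x 702.65 58 gap -0.28
strip width 15.14 stand edge ang 1.18 board edge ang 1.21 line ang-90 1.11
[-0.001  0.002 -0.003  0.    -0.001  0.   ] 17.944323429087834
the job is handed in; nothing more can be done
None
```

The job is handed in at 24.5 s: the scraper is fully home in the holder and released, and the board's line measures within about 0.3 mm of the stand's outer edge in the last image, square and midway across, with the rib still gripped and the board level.

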